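Put the sample kit back into its fitted trays

TASK

The sample kit is spread over the bench among its four shallow fitted trays. Put each thing into the tray made for its shape and size, one thing to a tray: the large jar in the large round tray, the small jar in the small round one, the paste cube in the square one and the marker in the long one, all sitting flat on the tray floors inside the rims, the jars upright and the cube the same way up as it started. Leave the timer and the mug where they stand.

Things in the scene. Friction and masses are not known exactly. Their poses are not given: they have to be found in the camera images.
- large_jar_center (a point): Large sample jar: clear round body 62 mm in diameter up to 88 mm, wide screw cap (58 mm in diameter) on top, 98 mm high in all, about 0.16 kg, closed and solid. Point listed: its centre, 49 mm above its underside, z axis up along the jar. Stands upright and loose on the worktop.
- small_jar_center (a point): Small sample jar: same form, body 44 mm in diameter up to 58 mm, screw cap (41 mm in diameter), 68 mm high in all, about 0.18 kg. Point listed: its centre, 34 mm above its underside, z axis up along the jar. Stands upright and loose on the worktop.
- cube_center (a point): Grey hardened-paste test cube, 40 x 40 x 40 mm, about 0.13 kg, loose. Point listed: its centre, 20 mm above its underside; x, y and z axes square to its faces, z up.
- marker_center (a point): Capped marker pen lying on the worktop, 128 mm long along its own y axis, 17 mm wide (x), 18 mm high, about 0.016 kg, loose; it lies steady and does not roll by itself. Point listed: its centre, halfway along and 9 mm above the worktop.
- large_round_tray_floor (a point): Large round grey tray with a grey felt floor, recess 78 mm across (90 mm outside). Its z axis points up. Point listed: centre of the recess floor, 4 mm above the worktop. The rim is 6 mm wide and stands 6 mm above the recess floor (10 mm above the worktop). Fixed.
- small_round_tray_floor (a point): Small round grey tray with a grey felt floor, recess 60 mm across (72 mm outside). Its z axis points up. Point listed: centre of the recess floor, 4 mm above the worktop. The rim is 6 mm wide and stands 6 mm above the recess floor (10 mm above the worktop). Fixed.
- square_tray_floor (a point): Square grey tray with a grey felt floor, recess 56 x 56 mm (68 x 68 mm outside), sides along its own x and y axes. Its z axis points up. Point listed: centre of the recess floor, 4 mm above the worktop. The rim is 6 mm wide and stands 6 mm above the recess floor (10 mm above the worktop). Fixed.
- long_tray_floor (a point): Long narrow grey tray with a grey felt floor, recess 144 mm along its own y axis and 34 mm along its x axis (156 x 46 mm outside). The rims of both long sides are interrupted for the middle 70 mm, as finger gaps. Its z axis points up. Point listed: centre of the recess floor, 4 mm above the worktop. The rim is 6 mm wide and stands 6 mm above the recess floor (10 mm above the worktop). Fixed.
- timer: Bench timer with sloping front, 62 x 76 x 52 mm, standing loose to the left of the work: a bystander. Origin at the centre of its underside.
- mug: White mug with a handle, 92 mm across (127 mm with the handle), 95 mm high, standing loose to the right of the work: a bystander. Origin on its underside, within 20 mm of its middle.

How it is judged:
By the outcome, as a careful person would: the job done as asked, in the order asked, and still so for the second after the job is handed in, with the robot touching nothing.
It also fails if it takes over 96 s, if anything falls off the work surface, if the arm or the gripper's body presses on something with over 40 N, if the wrist force passes 120 N, or if a joint passes its speed limit or range.

ROBOT

A 6-joint arm with a two-finger parallel gripper is mounted at the origin on a cart in front of the work surface, level with it; the furniture and walls round the work are solid. World frame = base frame: x ahead of the robot, y to its left, z up, the work surface at z = 0. Lengths are in mm, angles in rad, forces in N, time in s.
With the tool pointing down it reaches from about 275 to 750 mm from the base axis. Payload 10.2 kg.
Tool frame: the origin (TCP) lies at the very end of the fingers, on their centre line; the grasp point (between the pads) lies 19 mm behind it; z points along the fingers, x is the direction in which the jaws open and shut, and the axes are right-handed (so a half turn about z gives the same grasp; the last joint's range is limited). The gripper opens to 85 mm and grips with 20 to 120 N. Pads are 22 mm wide; open, the fingers measure 114 mm over their backs; the gripper's body (76 mm by 85 mm) begins 54 mm behind the grasp point. The pads swing forward as they close: fully open they stand 13 mm farther back than shut.
Start: joints at [-1.528, 0.313, 1.498, -0, 1.331, -0.223], TCP at [137.894, -506.573, 231.294] pointing down, gripper open.
Joint ranges: [-2.94, 2.94], [-0.97, 2.17], [0.19, 2.56], [-1.23, 4.37], [0.02, 3.11], [-2.88, 2.88]. Speed limits (rad/s): [2.39, 2.39, 3.01, 3.14, 3.14, 3.14].

INTERFACE

Orientations are given as a unit quaternion [w, x, y, z].
In Python, from rig import ctrl, cams gives the robot as it stands.
- The arm moves only by the tool play_rows, never from a script. Its argument "steps" is a list of rows, each a list of 2 entries, a list of its own where there are three numbers: the shift along the tool's x, y, z normalised to -1 to 1, where 1 is 0.75 m, then the turn, a rotation vector about the tool's x, y, z normalised to -1 to 1, where 1 is 45 degrees. A call has 1 to 20 rows; each row shifts and turns the commanded pose from where the row before left it, along the tool's axes as they then stand; what a row does not reach is not made up. A row lasts 1/10 s, in which the tool goes at most 50 mm and 8.59 degrees, less where a joint would pass 70% of its speed; a pose out of reach is approached as far as the arm can. A call with a number of a shift or a turn outside -1 to 1 is refused whole. A call with a gripper value outside its range is refused whole. "grip" is the closure, from 0 (fully open) to 1 (shut), set as the call begins (left out, the last holds). The fingers move at their own pace and stop on an object; "squeeze" is the grip in N (left out, the last holds). Time passes only in rows, so rows that do not move let the fingers close. It gives the time, the measured TCP pose, the force and the opening at its end, in the units of the state.
- ctrl.sense(): the state, without advancing time (a new reading comes with each control period).
- cams.capture(name): name is "side" or "top" or "wrist"; returns the picture (480x640x3 uint8, red, green, blue); there is no depth.
- cams.camera_info(name): a dict with "fx", "fy", "cx", "cy" (pixels), "xyz" and "attitude" of the camera in the world. Camera axes: x right, y up, looking along -z (the intrinsics and any distortion apply to the point x, -y, -z); pixel columns grow to the right and rows downward; lengths in mm; the calibration is good to about 2 mm. A picture is of the moment at which its call begins: read the wrist's pose just before it. camera_info takes no time and is no camera call; for the wrist camera it gives the pose at the moment of the call.
- ctrl.finish_job(): hands the job in, once; it reports no verdict.
Trained networks look in the newest picture that a camera, given by its name, has taken for a name from the list of things; names that differ only in an ending like _2 or _b are one class to them, and where a whole thing is asked for, a point or a joint stands for the part that bears it (a point fixed in the world has none). Each returns a list of dicts, best first, with "p" (0 to 1); they miss things now and then, are a little off and sometimes report something else, mostly with a low value. They report only what shows in the picture. A call takes as long as a camera call.
- cams.search_frame(camera, thing): "rect" ([centre column, centre row, width, height] in pixels, round what is visible of it).
- cams.tip_of(camera, thing): "pixel" ([column, row] in pixels: a listed point, or the origin of a listed thing).
The state is a dict: "time_s": time; "joints": joint angles; "dq": joint speeds; "tau": joint torques, N m; "eef_pos": TCP position; "ee_rot": TCP orientation; "force": force on the tool from outside, world axes, zero at the start; "wrist_torque": the same for the moment, N m; "grip_width": opening from 0.0 (shut) to 1.0 (fully open).
Only numpy, scipy, OpenCV 4.12 (cv2) and the standard library are available. Lean on these libraries where they do the work, as an engineer would, in place of code of your own. Each camera call takes 0.05 s, during which the arm holds its last target.

## Working session

There is one attempt and no reset: what is moved stays moved. The work goes in short steps, Python scripts to look and compute and a tool call to move; the robot and the scene stay as the last step left them, time stands still between calls to the robot, and variables do not carry over. Pictures are saved under pics/ and viewed, and the job is handed in when it is done.

Besides the shell and the picture viewer there is one more tool, called after "Emit:" in YAML: its name, and indented under it one key for each argument. play_rows: Moves the arm, as the interface text tells. Its arguments: {"type":"object","properties":{"steps":{"type":"array"},"grip":{"type":"number"},"squeeze":{"type":"number"}},"required":["steps"]}

```bash
ls; mkdir -p pics; python3 - <<'E'
from rig import ctrl,cams
import cv2
print(ctrl.sense())
for n in("top","side","wrist"):
    print(n,cams.camera_info(n))
    im=cams.capture(n); cv2.imwrite(f"pics/{n}0.png",im[:,:,::-1])
for n in("top","side"):
    for t in "large_jar_center small_jar_center cube_center marker_center large_round_tray_floor small_round_tray_floor square_tray_floor long_tray_floor timer mug".split():
        pass
        try: print(n,t,cams.tip_of(n,t)[:3])
        except Exception as e: print(n,t,e)
E
```

```text
pics
{'time_s': 0.0, 'joints': array([-1.52837253e+00,  3.13475065e-01,  1.49845624e+00, -3.52654292e-06,
        1.33098211e+00, -2.23394399e-01]), 'dq': array([-1.59497910e-04,  1.33231079e-03,  3.27124635e-05, -2.43496471e-04,
       -2.80602047e-04,  1.12410145e-03]), 'tau': array([-5.68370558e-05, -4.12265646e+01, -2.59738773e+01, -2.24227683e-04,
        4.15655828e-03, -1.57890111e-05]), 'eef_pos': array([ 137.89583735, -506.29793722,  230.71503687]), 'ee_rot': array([-5.06146838e-04,  7.94575068e-01, -6.07165567e-01, -4.24168329e-04]), 'force': array([ 0.00063324, -0.42218225,  0.14853633]), 'wrist_torque': array([ 0.01330168,  0.04373454, -0.03703796]), 'grip_width': 1.0035683863412026}
top {'fx': 470.94104160495743, 'fy': 470.94104160495743, 'cx': 321.45831017946693, 'cy': 240.7721863444227, 'xyz': array([ 296.33318945,    3.90067979, 1421.76604879]), 'attitude': array([ 0.70483755,  0.06510485, -0.06200002, -0.70364862])}
side {'fx': 507.90246762250814, 'fy': 507.90246762250814, 'cx': 324.7672074851916, 'cy': 239.45312036531476, 'xyz': array([ 224.98328789, 1375.62826788, 
[... 1063 characters left out ...]
'pixel': [484.3, 217.3], 'p': 0.71}, {'pixel': [241.1, 274.3], 'p': 0.6}]
side large_jar_center [{'pixel': [321.6, 214.9], 'p': 0.65}]
side small_jar_center [{'pixel': [292.5, 254.6], 'p': 0.9}]
side cube_center [{'pixel': [338.8, 298.3], 'p': 0.97}]
side marker_center [{'pixel': [352.4, 274.4], 'p': 0.64}]
side large_round_tray_floor [{'pixel': [306.7, 241.5], 'p': 0.76}, {'pixel': [290.4, 349.7], 'p': 0.64}]
side small_round_tray_floor [{'pixel': [361.1, 247.5], 'p': 0.56}]
side square_tray_floor [{'pixel': [273.3, 299.3], 'p': 0.89}]
side long_tray_floor [{'pixel': [365.4, 230.7], 'p': 0.57}]
side timer [{'pixel': [366.0, 235.4], 'p': 0.62}]
side mug [{'pixel': [330.6, 209.8], 'p': 0.65}]
```

View pics/top0.png

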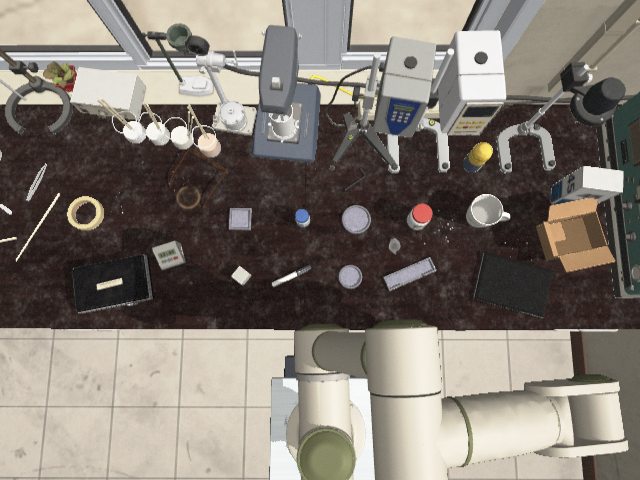

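View pics/side0.png

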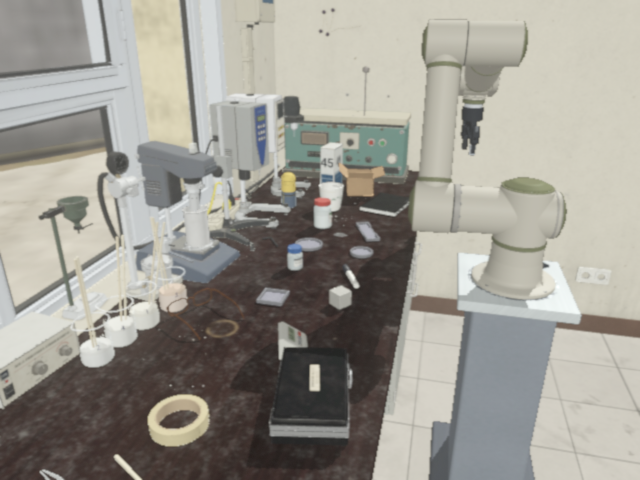

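```bash
cat > h.py <<'E'
import numpy as np
from scipy.spatial.transform import Rotation as R
from rig import ctrl,cams
def Rq(q): return R.from_quat([q[1],q[2],q[3],q[0]])
def pix2w(info,px,z):
    d=np.array([(px[0]-info['cx'])/info['fx'],-(px[1]-info['cy'])/info['fy'],-1.])
    d=Rq(info['attitude']).apply(d); o=np.array(info['xyz'])
    return o+d*(z-o[2])/d[2]
def w2pix(info,p):
    c=Rq(info['attitude']).inv().apply(np.array(p)-info['xyz'])
    return np.array([info['cx']+info['fx']*c[0]/-c[2], info['cy']-info['fy']*c[1]/-c[2]])
E
python3 - <<'E'
from h import *
import cv2
t=cams.camera_info('top'); s=cams.camera_info('side')
print({k:(v if np.isscalar(v) else '') for k,v in t.items()})
T={'large_jar':((416.5,216.9),(321.6,214.9),49),'small_jar':((302.2,218.7),(292.5,254.6),34),'cube':((239.5,275.9),(338.8,298.3),20),'marker':((292.1,273.7),(352.4,274.4),9),
'Lround':((356,217.9),(306.7,241.5),4),'Sround':((352.3,279),(361.1,247.5),4),'sq':((238.1,223.9),(273.3,299.3),4),'long':((409.4,275.2),(365.4,230.7),4)}
for k,(a,b,z) in T.items(): print(k,pix2w(t,a,z).round(1),pix2w(s,b,z).round(1))
im=cv2.imread('pics/top0.png')
c=im[190:310,150:520]; cv2.imwrite('pics/top0z.png',cv2.resize(c[:,60:290],(800,417),interpolation=cv2.INTER_CUBIC))
E
```

```text
{'fx': 470.94104160495743, 'fy': 470.94104160495743, 'cx': 321.45831017946693, 'cy': 240.7721863444227, 'xyz': '', 'attitude': ''}
large_jar [ 619.  -273.6   49. ] [ 616.2 -250.5   49. ]
small_jar [616.6  68.6  34. ] [629.4  62.8  34. ]
cube [444.4 254.9  20. ] [447.4 262.4  20. ]
marker [452.5  98.6   9. ] [441.6  99.9   9. ]
Lround [626.2 -96.    4. ] [ 632.9 -110.6    4. ]
Sround [437.3 -82.8   4. ] [ 450.5 -104.7    4. ]
sq [606.8 267.5   4. ] [617.5 279.9   4. ]
long [ 449.1 -255.2    4. ] [ 459.8 -251.3    4. ]
```

```bash
python3 - <<'E'
from h import *
s=ctrl.sense(); i=cams.camera_info('wrist')
Rt=Rq(s['ee_rot']); Rc=Rq(i['attitude'])
print('off',Rt.inv().apply(i['xyz']-s['eef_pos']),'look',Rt.inv().apply(Rc.apply([0,0,-1])),'camx',Rt.inv().apply(Rc.apply([1,0,0])))
print(Rt.as_matrix().round(3))
E
```

```text
off [  -0.6762698   -78.9246498  -142.78957577] look [4.00723482e-04 3.11930290e-01 9.50104907e-01] camx [ 9.99999901e-01  5.78329508e-05 -4.40754793e-04]
[[ 0.263 -0.965  0.   ]
 [-0.965 -0.263  0.   ]
 [-0.    -0.    -1.   ]]
```

View pics/top0z.png

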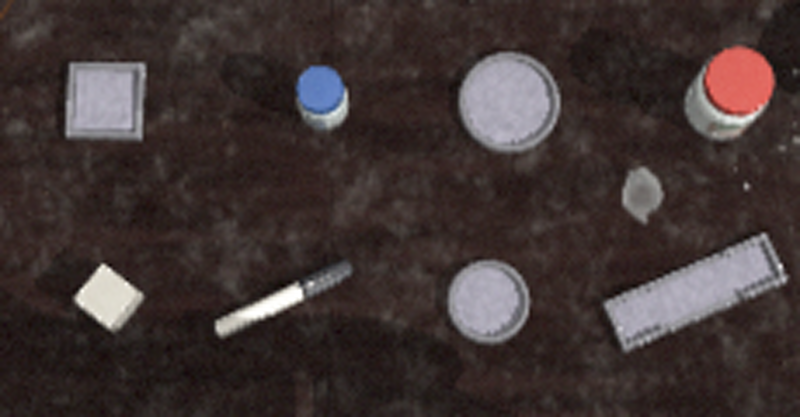

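View pics/wrist0.png

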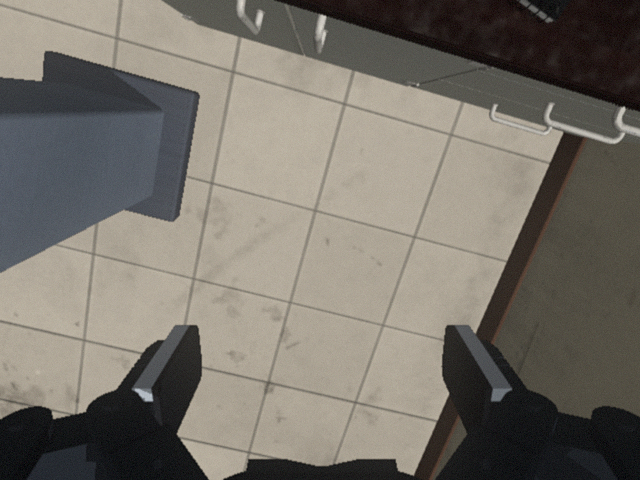

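Emit:
play_rows:
  steps:
    - [[0,0,0],[0,0,0.169]]
    - [[0,0,0],[0,0,0.169]]
    - [[-0.034,-0.0424,-0.0032],[0,0,0]]
    - [[-0.034,-0.0424,-0.0032],[0,0,0]]
    - [[-0.034,-0.0424,-0.0032],[0,0,0]]
    - [[-0.034,-0.0424,-0.0032],[0,0,0]]
    - [[-0.034,-0.0424,-0.0032],[0,0,0]]
    - [[-0.034,-0.0424,-0.0032],[0,0,0]]
    - [[-0.034,-0.0424,-0.0032],[0,0,0]]
    - [[-0.034,-0.0424,-0.0032],[0,0,0]]
    - [[-0.034,-0.0424,-0.0032],[0,0,0]]
    - [[-0.034,-0.0424,-0.0032],[0,0,0]]
    - [[-0.034,-0.0424,-0.0032],[0,0,0]]
    - [[-0.034,-0.0424,-0.0032],[0,0,0]]
    - [[0,0,0],[0,0,0]]

```text
time_s: 2.65
eef_pos: [521.9, -197.5, 260.0]
ee_rot: [-0.001, 0.709, -0.705, 0.0]
force: [0.4, 0.7, -0.0]
grip_width: 1.0
```

```bash
cat >> h.py <<'E'
Z={'large_jar_center':49,'small_jar_center':34,'cube_center':20,'marker_center':9,'large_round_tray_floor':4,'small_round_tray_floor':4,'square_tray_floor':4,'long_tray_floor':4}
import cv2,pickle
def look(tag,names,cam='wrist'):
    s=ctrl.sense(); print(s['time_s'],s['eef_pos'].round(1),Rq(s['ee_rot']).as_matrix()[:,0].round(4))
    i=cams.camera_info(cam); im=cams.capture(cam)
    cv2.imwrite(f'pics/{tag}.png',im[:,:,::-1]); pickle.dump(i,open(f'pics/{tag}.pkl','wb'))
    for n in names:
        for d in cams.tip_of(cam,n)[:2]:
            print(n,d['pixel'],d['p'],pix2w(i,d['pixel'],Z[n]).round(1))
E
python3 - <<'E'
from h import *
look('w1',['large_jar_center','large_round_tray_floor','small_round_tray_floor','long_tray_floor'])
E
```

```text
2.65 [ 521.9 -197.5  260. ] [ 4.9e-03 -1.0e+00 -6.0e-04]
large_jar_center [23.9, 264.3] 0.5 [465.5  70.3  49. ]
large_round_tray_floor [205.4, 82.9] 0.73 [621.1 -93.8   4. ]
small_round_tray_floor [200.9, 267.3] 0.86 [446. -75.   4.]
long_tray_floor [375.5, 258.8] 0.87 [ 456. -252.    4.]
```

View pics/w1.png

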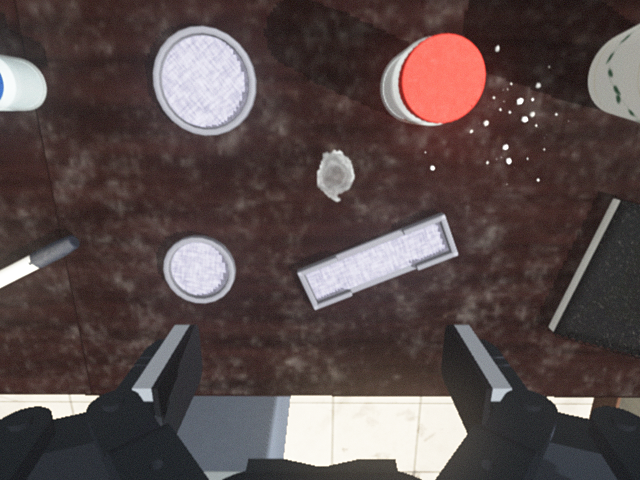

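Emit:
play_rows:
  steps:
    - [[-0.048,0,0],[0,0,0]]
    - [[-0.048,0,0],[0,0,0]]
    - [[-0.048,0,0],[0,0,0]]
    - [[-0.048,0,0],[0,0,0]]
    - [[-0.048,0,0],[0,0,0]]
    - [[-0.048,0,0],[0,0,0]]
    - [[-0.048,0,0],[0,0,0]]
    - [[-0.048,0,0],[0,0,0]]
    - [[-0.048,0,0],[0,0,0]]
    - [[-0.048,0,0],[0,0,0]]
    - [[0,0,0],[0,0,0]]
    - [[0,0,0],[0,0,0]]

```text
time_s: 4.1
eef_pos: [519.2, 159.0, 260.1]
ee_rot: [0.0, 0.707, -0.707, 0.0]
force: [0.1, -0.4, 0.1]
grip_width: 1.002
```

```bash
python3 - <<'E'
from h import *
look('w2',['small_jar_center','cube_center','marker_center','square_tray_floor'])
E
```

```text
4.1 [519.2 159.  260.1] [ 3.e-04 -1.e+00  3.e-04]
small_jar_center [431.3, 78.7] 0.59 [620.4  69.3  34. ]
cube_center [228.3, 273.7] 0.65 [443.  250.5  20. ]
marker_center [377.7, 262.3] 0.56 [450.9 102.9   9. ]
marker_center [4.7, 209.2] 0.16 [505.2 463.    9. ]
square_tray_floor [202.4, 80.5] 0.66 [620.7 264.6   4. ]
```

View pics/w2.png

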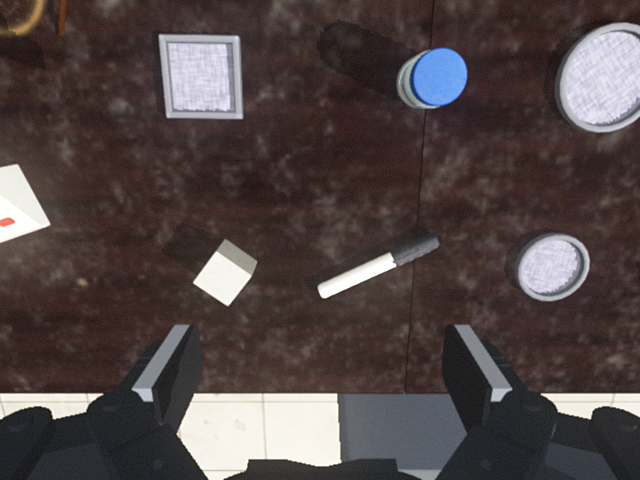

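```bash
cat > seg.py <<'E'
from h import *
def rect(tag,z,x0,x1,y0,y1,s=2.0):
    im=cv2.imread(f'pics/{tag}.png'); i=pickle.load(open(f'pics/{tag}.pkl','rb'))
    # dst u: y decreasing to right, v: x decreasing downward
    W=int((y1-y0)*s);H=int((x1-x0)*s)
    c=[(x1,y1),(x1,y0),(x0,y0),(x0,y1)]
    src=np.float32([w2pix(i,(a,b,z)) for a,b in c]); dst=np.float32([(0,0),(W,0),(W,H),(0,H)])
    return cv2.warpPerspective(im,cv2.getPerspectiveTransform(src,dst),(W,H),flags=cv2.INTER_CUBIC)
def blob(tag,z,cx,cy,r,fn,s=2.0,save=None,n=1):
    x0,x1,y0,y1=cx-r,cx+r,cy-r,cy+r
    im=rect(tag,z,x0,x1,y0,y1,s); m=fn(im).astype(np.uint8)*255
    m=cv2.morphologyEx(m,cv2.MORPH_CLOSE,np.ones((5,5))); m=cv2.morphologyEx(m,cv2.MORPH_OPEN,np.ones((5,5)))
    cs,_=cv2.findContours(m,cv2.RETR_EXTERNAL,cv2.CHAIN_APPROX_NONE)
    c=max(cs,key=cv2.contourArea)
    (u,v),(w,h),a=cv2.minAreaRect(c); 
    (eu,ev),(ea,eb),_=cv2.fitEllipse(c)
    M=cv2.moments(c); mu,mv=M['m10']/M['m00'],M['m01']/M['m00']
    f=lambda u,v:(round(x1-v/s,1),round(y1-u/s,1))
    b=cv2.boxPoints(((u,v),(w,h),a)); bw=np.array([f(*p) for p in b])
    e=bw[1]-bw[0]; e2=bw[2]-bw[1]; 
    if np.hypot(*e2)>np.hypot(*e): e=e2
    if save: cv2.drawContours(im,[c],-1,(0,255,0),1); cv2.imwrite(f'pics/{save}.png',cv2.resize(im,None,fx=1,fy=1))
    print(tag,save,'mAR',f(u,v),round(w/s,1),round(h/s,1),'ang long',round(np.degrees(np.arctan2(e[1],e[0]))%180,1),'| ell',f(eu,ev),round(ea/s,1),round(eb/s,1),'| mom',f(mu,mv))
bright=lambda t:(lambda im: im.astype(int).min(2)>t)
E
python3 - <<'E'
from seg import *
red=lambda im:(im[:,:,2].astype(int)-im[:,:,1]>70)
blue=lambda im:(im[:,:,0].astype(int)-im[:,:,2]>60)
blob('w1',98,619,-270,60,red,save='s_ljar')
blob('w2',68,617,68,45,blue,save='s_sjar')
blob('w1',10,622,-94,65,bright(95),save='s_lround')
blob('w1',10,446,-76,55,bright(95),save='s_sround')
blob('w2',10,446,-76,50,bright(95),save='s_sround2')
blob('w1',10,456,-252,95,bright(95),save='s_long')
blob('w2',10,620,266,60,bright(95),save='s_sq')
blob('w2',40,443,253,38,bright(175),save='s_cube')
blob('w2',9,451,102,75,bright(175),save='s_markw')
blob('w2',9,451,102,75,bright(70),save='s_mark')
def pad(n):
    im=cv2.imread(f'pics/{n}.png'); return cv2.resize(im,(195,195))
ns='s_ljar s_sjar s_lround s_sround s_long s_sq s_cube s_mark'.split()
cv2.imwrite('pics/m1.png',np.vstack([np.hstack([pad(n) for n in ns[:4]]),np.hstack([pad(n) for n in ns[4:]])]))
E
```

```text
w1 s_ljar mAR (619.2, -278.8) 57.7 57.6 ang long 56.3 | ell (619.2, -278.5) 56.6 58.4 | mom (619.2, -278.5)
w2 s_sjar mAR (619.5, 72.2) 40.0 41.5 ang long 90.0 | ell (619.4, 72.2) 39.8 41.6 | mom (619.4, 72.2)
w1 s_lround mAR (621.2, -94.5) 89.5 90.0 ang long 90.0 | ell (621.1, -94.4) 89.2 90.1 | mom (621.1, -94.4)
w1 s_sround mAR (445.0, -74.8) 72.0 72.5 ang long 90.0 | ell (445.1, -74.8) 71.2 73.4 | mom (445.1, -74.8)
w2 s_sround2 mAR (444.8, -73.2) 71.5 71.5 ang long 90.0 | ell (444.8, -73.3) 71.0 71.7 | mom (444.8, -73.3)
w1 s_long mAR (454.1, -252.4) 49.0 156.2 ang long 113.1 | ell (454.2, -252.5) 51.7 205.4 | mom (454.3, -252.4)
w2 s_sq mAR (622.7, 263.5) 69.2 68.1 ang long 89.2 | ell (622.7, 263.5) 79.4 80.9 | mom (622.7, 263.4)
w2 s_cube mAR (446.0, 252.1) 39.7 40.2 ang long 142.2 | ell (446.1, 252.1) 46.1 46.7 | mom (446.1, 252.1)
w2 s_markw mAR (436.0, 124.7) 16.0 82.8 ang long 116.3 | ell (436.4, 123.8) 16.8 110.7 | mom (436.1, 124.5)
w2 s_mark mAR (446.1, 103.8) 19.6 130.6 ang long 115.5 | ell (440.8, 114.6) 18.9 156.5 | mom (443.6, 108.2)
```

View pics/m1.png

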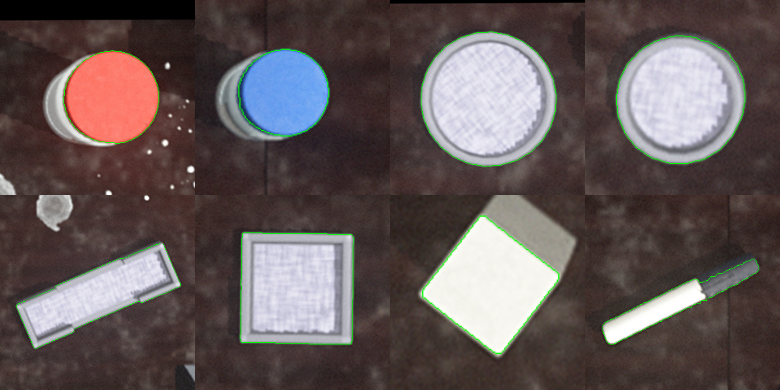

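Emit:
play_rows:
  steps:
    - [[0.053,-0.0121,0.0121],[0,0,0]]
    - [[0.053,-0.0121,0.0121],[0,0,0]]
    - [[0.053,-0.0121,0.0121],[0,0,0]]
    - [[0.053,-0.0121,0.0121],[0,0,0]]
    - [[0.053,-0.0121,0.0121],[0,0,0]]
    - [[0.053,-0.0121,0.0121],[0,0,0]]
    - [[0.053,-0.0121,0.0121],[0,0,0]]
    - [[0.053,-0.0121,0.0121],[0,0,0]]
    - [[0.053,-0.0121,0.0121],[0,0,0]]
    - [[0.053,-0.0121,0.0121],[0,0,0]]
    - [[0.053,-0.0121,0.0121],[0,0,0]]
    - [[0,0,0],[0,0,0]]
    - [[0,0,0],[0,0,0]]

```text
time_s: 5.65
eef_pos: [618.7, -278.7, 159.6]
ee_rot: [0.0, -0.707, 0.708, 0.001]
force: [0.6, 1.7, 0.8]
grip_width: 1.003
```

```bash
python3 - <<'E'
from h import *
look('w3',['large_jar_center'])
E
```

```text
5.65 [ 618.7 -278.7  159.6] [-1.7e-03 -1.0e+00 -8.0e-04]
large_jar_center [85.4, 415.9] 0.38 [ 482.9 -105.1   49. ]
```

View pics/w3.png

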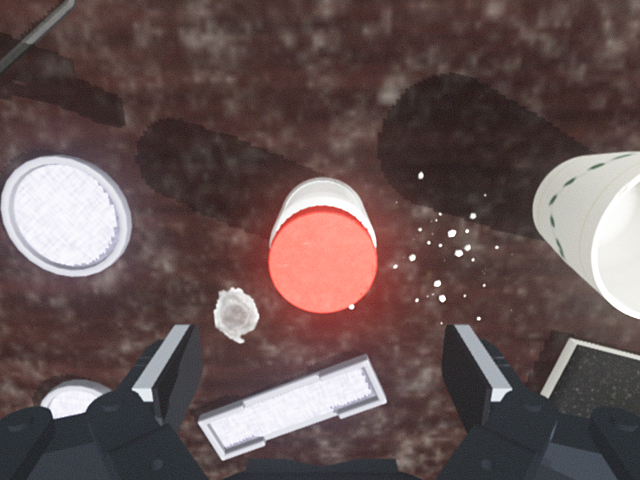

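```bash
python3 - <<'E'
from seg import *
red=lambda im:(im[:,:,2].astype(int)-im[:,:,1]>85)
blob('w3',98,619,-278,45,red,save='s_ljar2')
E
```

```text
w3 s_ljar2 mAR (620.9, -279.2) 57.2 59.0 ang long 153.4 | ell (621.1, -278.8) 56.6 59.3 | mom (621.0, -278.8)
```

Emit:
play_rows:
  steps:
    - [[0,0,0.033],[0,0,0]]
    - [[0,0,0.033],[0,0,0]]
    - [[0,0,0.033],[0,0,0]]
    - [[0,0,0.033],[0,0,0]]
    - [[0,0,0.03],[0,0,0]]
    - [[0,0,0],[0,0,0]]
    - [[0,0,0],[0,0,0]]

```text
time_s: 6.45
eef_pos: [619.7, -277.1, 40.1]
ee_rot: [-0.0, 0.708, -0.707, 0.001]
force: [0.5, -0.2, 0.8]
grip_width: 1.0
```

Emit:
play_rows:
  steps:
    - [[0,0,0],[0,0,0]]
    - [[0,0,0],[0,0,0]]
    - [[0,0,0],[0,0,0]]
    - [[0,0,0],[0,0,0]]
    - [[0,0,0],[0,0,0]]
    - [[0,0,0],[0,0,0]]
  grip: 1
  squeeze: 35

```text
time_s: 7.05
eef_pos: [620.0, -278.1, 40.8]
ee_rot: [-0.0, 0.707, -0.707, 0.001]
force: [-1.1, -0.2, 6.3]
grip_width: 0.704
```

Emit:
play_rows:
  steps:
    - [[0,0,-0.01],[0,0,0]]
    - [[0,0,-0.02],[0,0,0]]
    - [[0,0,-0.02],[0,0,0]]
    - [[0,0,-0.02],[0,0,0]]
    - [[0,0,0],[0,0,0]]

```text
time_s: 7.55
eef_pos: [620.3, -278.3, 94.7]
ee_rot: [-0.001, 0.707, -0.707, 0.003]
force: [-0.0, -0.7, -2.0]
grip_width: 0.702
```

```bash
python3 - <<'E'
from h import *
look('w4',[])
E
```

```text
7.55 [ 620.3 -278.3   94.7] [ 4.0e-04 -1.0e+00  2.9e-03]
```

View pics/w4.png

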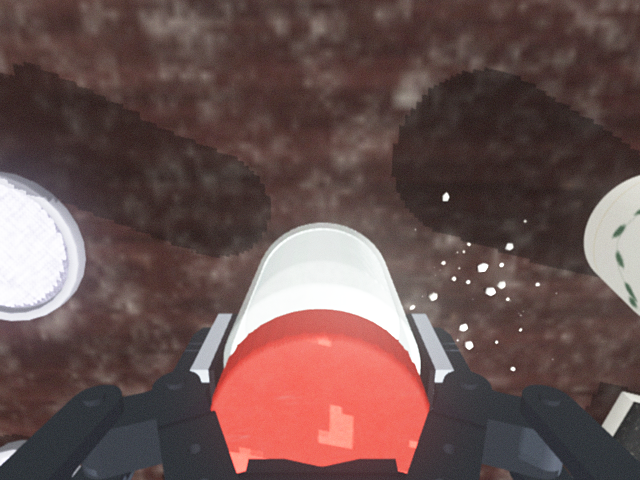

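Emit:
play_rows:
  steps:
    - [[-0.015,-0.001,0],[0,0,0]]
    - [[-0.03,0,0],[0,0,0]]
    - [[-0.04,0,0],[0,0,0]]
    - [[-0.045,0,0],[0,0,0]]
    - [[-0.045,0,0],[0,0,0]]
    - [[-0.04,0,0],[0,0,0]]
    - [[-0.02,0,0],[0,0,0]]
    - [[-0.01,0,0],[0,0,0]]
    - [[0,0,0],[0,0,0]]
    - [[0,0,0],[0,0,0]]

```text
time_s: 8.6
eef_pos: [619.9, -94.9, 91.1]
ee_rot: [-0.0, -0.707, 0.707, -0.0]
force: [0.1, -1.8, -2.1]
grip_width: 0.703
```

```bash
python3 - <<'E'
from h import *
look('w5',[])
E
```

```text
8.6 [619.9 -94.9  91.1] [-5.e-04 -1.e+00  3.e-04]
```

View pics/w5.png

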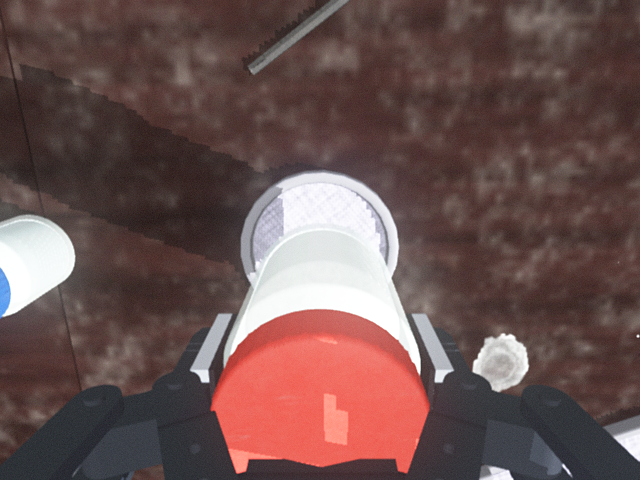

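Emit:
play_rows:
  steps:
    - [[0,-0.001,0.015],[0,0,0]]
    - [[0,0,0.02],[0,0,0]]
    - [[0,0,0.015],[0,0,0]]
    - [[0,0,0.006],[0,0,0]]
    - [[0,0,0.004],[0,0,0]]
    - [[0,0,0],[0,0,0]]
    - [[0,0,0],[0,0,0]]

```text
time_s: 9.35
eef_pos: [620.9, -94.0, 46.7]
ee_rot: [-0.0, 0.707, -0.707, 0.0]
force: [-0.8, -0.2, -1.8]
grip_width: 0.705
```

Emit:
play_rows:
  steps:
    - [[0,0,0.001],[0,0,0]]
    - [[0,0,0.001],[0,0,0]]
    - [[0,0,0],[0,0,0]]

```text
time_s: 9.65
eef_pos: [620.7, -93.9, 44.9]
ee_rot: [-0.0, 0.707, -0.707, 0.0]
force: [0.7, 0.4, -1.7]
grip_width: 0.704
```

Emit:
play_rows:
  steps:
    - [[0,0,0.001],[0,0,0]]
    - [[0,0,0],[0,0,0]]

```text
time_s: 9.85
eef_pos: [620.9, -94.0, 44.8]
ee_rot: [-0.0, 0.707, -0.707, 0.0]
force: [-3.1, 0.8, 4.9]
grip_width: 0.704
```

Emit:
play_rows:
  steps:
    - [[0,0,0],[0,0,0]]
    - [[0,0,0],[0,0,0]]
    - [[0,0,0],[0,0,0]]
    - [[0,0,0],[0,0,0]]
  grip: 0

```text
time_s: 10.25
eef_pos: [620.7, -93.9, 43.9]
ee_rot: [0.0, 0.707, -0.707, -0.0]
force: [0.1, 0.4, -0.7]
grip_width: 1.0
```

Emit:
play_rows:
  steps:
    - [[0,0,-0.02],[0,0,0]]
    - [[0,0,-0.045],[0,0,0]]
    - [[0,0,-0.045],[0,0,0]]
    - [[0,0,-0.045],[0,0,0]]
    - [[0,0,0],[0,0,0]]

```text
time_s: 10.75
eef_pos: [622.7, -94.5, 166.6]
ee_rot: [-0.002, 0.707, -0.707, 0.005]
force: [0.1, -0.0, 0.5]
grip_width: 0.997
```

```bash
python3 - <<'E'
from seg import *
look('w6',['large_jar_center'])
red=lambda im:(im[:,:,2].astype(int)-im[:,:,1]>85)
blob('w6',102,621,-94,45,red,save='s_ljar3')
E
```

```text
10.75 [622.7 -94.5 166.6] [ 5.0e-04 -1.0e+00  3.3e-03]
w6 s_ljar3 mAR (598.7, -102.3) 27.3 61.3 ang long 113.5 | ell (604.5, -101.4) 34.3 51.4 | mom (597.6, -104.2)
```

View pics/w6.png

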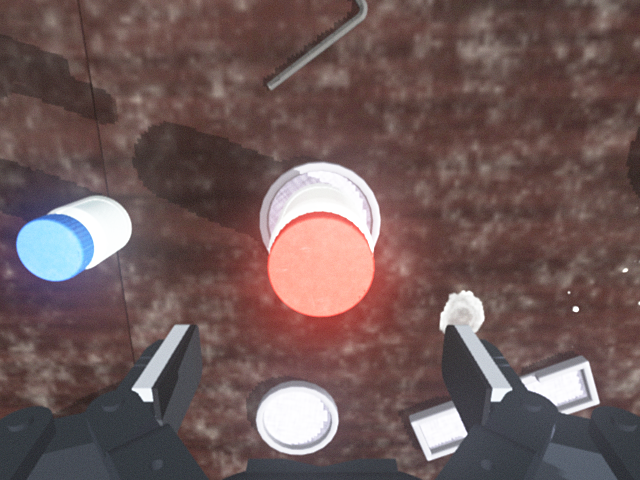

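Emit:
play_rows:
  steps:
    - [[-0.03,0,0],[0,0,0]]
    - [[-0.05,0,0],[0,0,0]]
    - [[-0.05,0.001,0],[0,0,0]]
    - [[-0.05,0,0],[0,0,0]]
    - [[-0.042,0,0],[0,0,0]]
    - [[0,0,0.02],[0,0,0]]
    - [[0,0,0.02],[0,0,0]]
    - [[0,0,0],[0,0,0]]

```text
time_s: 11.65
eef_pos: [618.3, 72.9, 127.3]
ee_rot: [0.002, 0.707, -0.707, -0.002]
force: [-0.5, 0.1, -0.9]
grip_width: 1.003
```

```bash
python3 - <<'E'
from seg import *
look('w7',['small_jar_center'])
blue=lambda im:(im[:,:,0].astype(int)-im[:,:,2]>60)
blob('w7',68,619,72,35,blue,save='s_sjar2')
E
```

```text
11.65 [618.3  72.9 127.3] [ 7.e-04 -1.e+00 -4.e-04]
w7 s_sjar2 mAR (621.8, 71.0) 43.5 40.0 ang long 0.0 | ell (621.6, 71.3) 39.9 43.4 | mom (621.6, 71.3)
```

View pics/w7.png

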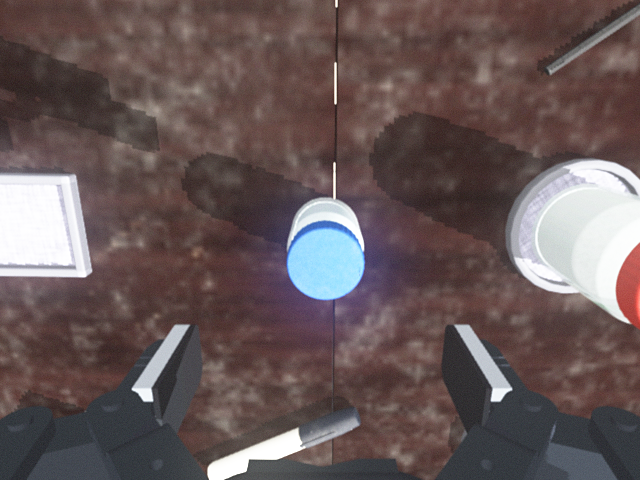

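Emit:
play_rows:
  steps:
    - [[0,-0.001,0.03],[0,0,0]]
    - [[0,0,0.04],[0,0,0]]
    - [[0,0,0.04],[0,0,0]]
    - [[0,0,0.02],[0,0,0]]
    - [[0,0,0.01],[0,0,0]]
    - [[0,0,0],[0,0,0]]
    - [[0,0,0],[0,0,0]]

```text
time_s: 12.45
eef_pos: [621.5, 72.5, 26.7]
ee_rot: [-0.001, 0.707, -0.707, 0.001]
force: [0.3, -0.4, -0.6]
grip_width: 0.997
```

Emit:
play_rows:
  steps:
    - [[0,0,0],[0,0,0]]
    - [[0,0,0],[0,0,0]]
    - [[0,0,0],[0,0,0]]
    - [[0,0,0],[0,0,0]]
    - [[0,0,0],[0,0,0]]
    - [[0,0,0],[0,0,0]]
  grip: 1
  squeeze: 35

```text
time_s: 13.05
eef_pos: [621.0, 72.5, 26.2]
ee_rot: [-0.0, 0.707, -0.707, 0.0]
force: [-1.3, -0.1, 5.0]
grip_width: 0.49
```

Emit:
play_rows:
  steps:
    - [[0,0,-0.01],[0,0,0]]
    - [[0,0,-0.02],[0,0,0]]
    - [[0,0,-0.03],[0,0,0]]
    - [[0,0,-0.03],[0,0,0]]
    - [[0,0,-0.02],[0,0,0]]
    - [[0,0,-0.01],[0,0,0]]
    - [[0,0,0],[0,0,0]]

```text
time_s: 13.75
eef_pos: [621.0, 72.6, 116.6]
ee_rot: [-0.001, 0.707, -0.707, 0.001]
force: [-0.0, -0.9, -1.4]
grip_width: 0.49
```

Emit:
play_rows:
  steps:
    - [[0.0117,0.014,0],[0,0,0]]
    - [[0.0234,0.028,0],[0,0,0]]
    - [[0.0313,0.0373,0],[0,0,0]]
    - [[0.0313,0.0373,0],[0,0,0]]
    - [[0.0313,0.0373,0],[0,0,0]]
    - [[0.0313,0.0373,0],[0,0,0]]
    - [[0.0234,0.028,0],[0,0,0]]
    - [[0.0117,0.014,0],[0,0,0]]
    - [[0,0,0],[0,0,0]]
    - [[0,0,0],[0,0,0]]

```text
time_s: 14.75
eef_pos: [446.3, -73.8, 115.2]
ee_rot: [-0.0, 0.707, -0.707, 0.0]
force: [-0.7, 0.7, -2.7]
grip_width: 0.492
```

```bash
python3 - <<'E'
from h import *
look('w8',['large_jar_center','long_tray_floor'])
E
```

```text
14.75 [446.3 -73.8 115.2] [ 2.e-04 -1.e+00 -2.e-04]
long_tray_floor [607.3, 226.4] 0.92 [ 454.3 -252.8    4. ]
```

View pics/w8.png

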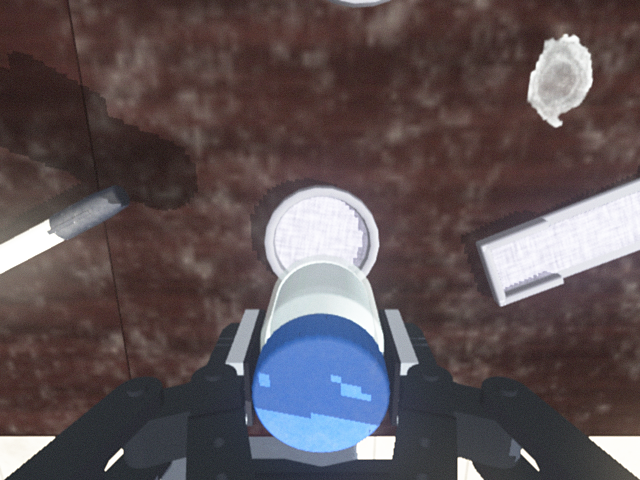

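Emit:
play_rows:
  steps:
    - [[0,0,0.015],[0,0,0]]
    - [[0,0,0.03],[0,0,0]]
    - [[0,0,0.03],[0,0,0]]
    - [[0,0,0.02],[0,0,0]]
    - [[0,0,0.01],[0,0,0]]
    - [[0,0,0.005],[0,0,0]]
    - [[0,0,0],[0,0,0]]
    - [[0,0,0],[0,0,0]]

```text
time_s: 15.7
eef_pos: [446.2, -74.1, 33.2]
ee_rot: [-0.0, 0.707, -0.707, 0.0]
force: [-0.2, -0.7, -2.5]
grip_width: 0.489
```

Emit:
play_rows:
  steps:
    - [[0,0,0.001],[0,0,0]]
    - [[0,0,0.001],[0,0,0]]
    - [[0,0,0],[0,0,0]]

```text
time_s: 16.0
eef_pos: [445.8, -74.1, 31.4]
ee_rot: [-0.0, 0.707, -0.707, 0.0]
force: [0.4, 0.6, -3.0]
grip_width: 0.492
```

Emit:
play_rows:
  steps:
    - [[0,0,0.001],[0,0,0]]
    - [[0,0,0.0005],[0,0,0]]
    - [[0,0,0],[0,0,0]]

```text
time_s: 16.3
eef_pos: [445.8, -74.0, 30.2]
ee_rot: [-0.0, 0.707, -0.707, 0.0]
force: [-0.8, 0.5, -0.8]
grip_width: 0.488
```

Emit:
play_rows:
  steps:
    - [[0,0,0.0005],[0,0,0]]
    - [[0,0,0],[0,0,0]]

```text
time_s: 16.5
eef_pos: [445.9, -74.1, 30.2]
ee_rot: [-0.0, 0.707, -0.707, 0.0]
force: [-1.8, 0.1, 5.9]
grip_width: 0.491
```

Emit:
play_rows:
  steps:
    - [[0,0,0],[0,0,0]]
    - [[0,0,0],[0,0,0]]
    - [[0,0,0],[0,0,0]]
    - [[0,0,0],[0,0,0]]
    - [[0,0,0],[0,0,0]]
  grip: 0

```text
time_s: 17.0
eef_pos: [445.8, -74.0, 29.7]
ee_rot: [-0.0, 0.707, -0.707, 0.0]
force: [0.2, 0.0, -0.2]
grip_width: 1.003
```

Emit:
play_rows:
  steps:
    - [[0,0,-0.02],[0,0,0]]
    - [[0,0,-0.045],[0,0,0]]
    - [[0,0,-0.045],[0,0,0]]
    - [[0,0,-0.045],[0,0,0]]
    - [[0,0,0],[0,0,0]]

```text
time_s: 17.5
eef_pos: [447.6, -74.7, 149.8]
ee_rot: [-0.001, 0.707, -0.707, 0.004]
force: [-0.1, -1.8, -0.9]
grip_width: 1.001
```

```bash
python3 - <<'E'
from seg import *
look('w9',['small_jar_center','marker_center'])
E
```

```text
17.5 [447.6 -74.7 149.8] [ 5.0e-04 -1.0e+00  3.2e-03]
marker_center [63.4, 225.7] 0.92 [448.8 105.3   9. ]
```

View pics/w9.png

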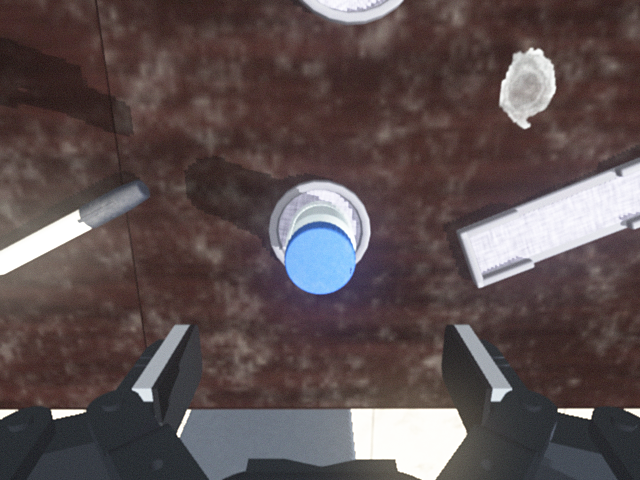

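Emit:
play_rows:
  steps:
    - [[-0.0435,0,0],[0,0,0]]
    - [[-0.0489,0,0],[0,0,0]]
    - [[-0.0489,0,0],[0,0,0]]
    - [[-0.0489,0,0],[0,0,0]]
    - [[-0.0489,0,0],[0,0,0]]
    - [[-0.0489,0,0],[0,0,0]]
    - [[-0.0489,0,0],[0,0,0]]
    - [[-0.0489,0,0],[0,0,0]]
    - [[-0.0489,0,0],[0,0,0]]
    - [[0,0,0],[0,0,-0.1657]]
    - [[0,0,0],[0,0,-0.1657]]
    - [[0,0,0],[0,0,-0.1657]]
    - [[0,0,0],[0,0,-0.1657]]
    - [[0,0,0],[0,0,-0.1657]]
    - [[0,0,0],[0,0,-0.1657]]
    - [[0,0,0],[0,0,-0.1657]]
    - [[0,0,0],[0,0,0]]
    - [[0,0,0],[0,0,0]]

```text
time_s: 19.45
eef_pos: [445.3, 251.9, 145.0]
ee_rot: [0.001, 0.946, -0.325, -0.001]
force: [1.3, 0.4, -0.3]
grip_width: 1.001
```

```bash
python3 - <<'E'
from seg import *
look('w10',['cube_center'])
blob('w10',40,446,252,38,bright(190),save='s_cube2')
E
```

```text
19.45 [445.3 251.9 145. ] [ 0.7881 -0.6155 -0.0011]
cube_center [323.9, 232.5] 0.9 [445.7 252.   20. ]
w10 s_cube2 mAR (445.7, 252.6) 39.2 39.5 ang long 142.2 | ell (445.6, 252.6) 45.5 45.8 | mom (445.7, 252.6)
```

View pics/w10.png

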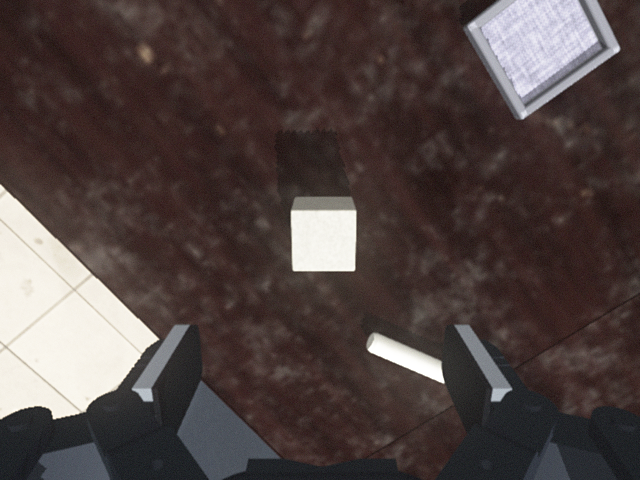

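View pics/s_cube2.png

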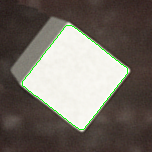

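Emit:
play_rows:
  steps:
    - [[0,0,0.03],[0,0,0]]
    - [[0,0,0.045],[0,0,0]]
    - [[0,0,0.045],[0,0,0]]
    - [[0,0,0.035],[0,0,0]]
    - [[0,0,0.015],[0,0,0]]
    - [[0,0,0.007],[0,0,0]]
    - [[0,0,0],[0,0,0]]
    - [[0,0,0],[0,0,0]]

```text
time_s: 20.35
eef_pos: [446.3, 252.2, 14.3]
ee_rot: [-0.001, 0.946, -0.324, 0.001]
force: [-0.6, 0.3, 0.1]
grip_width: 0.999
```

Emit:
play_rows:
  steps:
    - [[0,0,0],[0,0,0]]
    - [[0,0,0],[0,0,0]]
    - [[0,0,0],[0,0,0]]
    - [[0,0,0],[0,0,0]]
    - [[0,0,0],[0,0,0]]
    - [[0,0,0],[0,0,0]]
  grip: 1
  squeeze: 35

```text
time_s: 20.95
eef_pos: [446.0, 252.1, 13.8]
ee_rot: [-0.0, 0.946, -0.324, 0.0]
force: [-0.9, 0.1, 6.3]
grip_width: 0.461
```

Emit:
play_rows:
  steps:
    - [[0,0,-0.01],[0,0,0]]
    - [[0,0,-0.02],[0,0,0]]
    - [[0,0,-0.03],[0,0,0]]
    - [[0,0,-0.03],[0,0,0]]
    - [[0,0,-0.01],[0,0,0]]
    - [[0,0,0],[0,0,0]]

```text
time_s: 21.55
eef_pos: [445.9, 252.1, 88.9]
ee_rot: [-0.0, 0.946, -0.324, 0.001]
force: [0.6, -0.7, -2.1]
grip_width: 0.461
```

Emit:
play_rows:
  steps:
    - [[0,0,0],[0,0,0.1]]
    - [[0,0,0],[0,0,0.16]]
    - [[0,0,0],[0,0,0.16]]
    - [[0,0,0],[0,0,0.16]]
    - [[0,0,0],[0,0,0.16]]
    - [[0,0,0],[0,0,0.16]]
    - [[0,0,0],[0,0,0.16]]
    - [[0,0,0],[0,0,0.1]]
    - [[0,-0.015,0],[0,0,0]]
    - [[-0.003,-0.035,0],[0,0,0]]
    - [[-0.003,-0.045,0],[0,0,0]]
    - [[-0.003,-0.045,0],[0,0,0]]
    - [[-0.003,-0.045,0],[0,0,0]]
    - [[-0.003,-0.035,0],[0,0,0]]
    - [[0,-0.0155,0],[0,0,0]]
    - [[0,0,0],[0,0,0]]
    - [[0,0,0],[0,0,0]]

```text
time_s: 23.25
eef_pos: [621.8, 263.1, 87.1]
ee_rot: [0.001, 0.708, -0.707, -0.001]
force: [0.0, -0.6, -2.4]
grip_width: 0.461
```

```bash
python3 - <<'E'
from seg import *
look('w11',['square_tray_floor'])
E
```

```text
23.25 [621.8 263.1  87.1] [ 1.4e-03 -1.0e+00  4.0e-04]
square_tray_floor [317.5, 253.1] 0.94 [621.7 265.6   4. ]
```

View pics/w11.png

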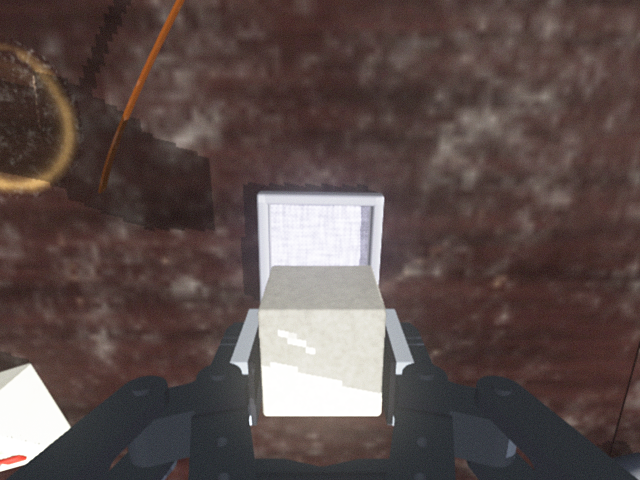

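Emit:
play_rows:
  steps:
    - [[-0.001,0,0.015],[0,0,0]]
    - [[0,0,0.025],[0,0,0]]
    - [[0,0,0.025],[0,0,0]]
    - [[0,0,0.015],[0,0,0]]
    - [[0,0,0.009],[0,0,0]]
    - [[0,0,0],[0,0,0]]
    - [[0,0,0],[0,0,0]]

```text
time_s: 24.05
eef_pos: [622.6, 264.2, 22.2]
ee_rot: [-0.0, 0.707, -0.707, 0.0]
force: [0.3, -0.1, -0.8]
grip_width: 0.462
```

Emit:
play_rows:
  steps:
    - [[0,0,0.001],[0,0,0]]
    - [[0,0,0.001],[0,0,0]]
    - [[0,0,0],[0,0,0]]

```text
time_s: 24.35
eef_pos: [622.4, 264.1, 20.3]
ee_rot: [-0.0, 0.707, -0.707, 0.0]
force: [-0.7, -0.6, -2.2]
grip_width: 0.461
```

Emit:
play_rows:
  steps:
    - [[0,0,0.001],[0,0,0]]
    - [[0,0,0.001],[0,0,0]]
    - [[0,0,0.0005],[0,0,0]]
    - [[0,0,0],[0,0,0]]

```text
time_s: 24.75
eef_pos: [622.2, 264.1, 18.0]
ee_rot: [0.0, 0.707, -0.707, -0.0]
force: [-0.4, 0.6, -1.7]
grip_width: 0.466
```

Emit:
play_rows:
  steps:
    - [[0,0,0.0008],[0,0,0]]
    - [[0,0,0],[0,0,0]]

```text
time_s: 24.95
eef_pos: [622.3, 264.1, 17.9]
ee_rot: [-0.0, 0.707, -0.707, 0.0]
force: [-1.8, -0.5, 1.5]
grip_width: 0.462
```

Emit:
play_rows:
  steps:
    - [[0,0,0],[0,0,0]]
    - [[0,0,0],[0,0,0]]
    - [[0,0,0],[0,0,0]]
    - [[0,0,0],[0,0,0]]
    - [[0,0,0],[0,0,0]]
  grip: 0

```text
time_s: 25.45
eef_pos: [622.3, 264.1, 17.5]
ee_rot: [-0.0, 0.707, -0.707, -0.0]
force: [0.5, -0.2, 0.1]
grip_width: 0.998
```

Emit:
play_rows:
  steps:
    - [[0,0,-0.02],[0,0,0]]
    - [[0,0,-0.045],[0,0,0]]
    - [[0,0,-0.045],[0,0,0]]
    - [[0,0,-0.045],[0,0,0]]
    - [[0,0,0],[0,0,0]]

```text
time_s: 25.95
eef_pos: [624.4, 264.6, 140.7]
ee_rot: [-0.004, 0.707, -0.707, 0.003]
force: [0.9, 1.0, 1.1]
grip_width: 1.001
```

```bash
python3 - <<'E'
from seg import *
look('w12',['cube_center'])
E
```

```text
25.95 [624.4 264.6 140.7] [ 4.0e-04 -1.0e+00 -2.3e-03]
cube_center [326.3, 242.2] 0.68 [620.2 262.   20. ]
```

View pics/w12.png

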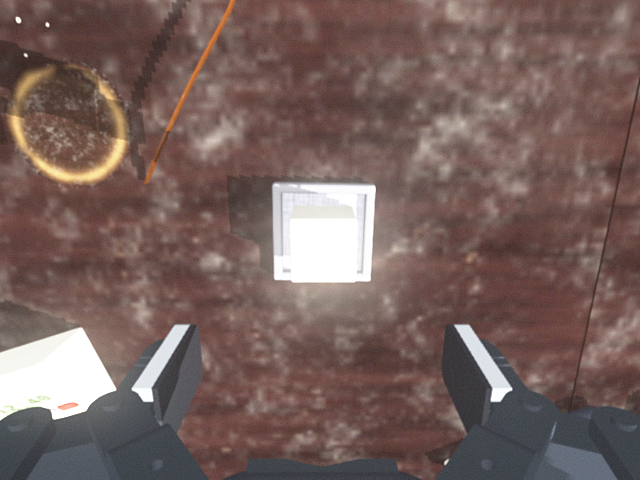

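Emit:
play_rows:
  steps:
    - [[0.0305,0.0336,0],[0,0,0]]
    - [[0.0305,0.0336,0],[0,0,0]]
    - [[0.0305,0.0336,0],[0,0,0]]
    - [[0.0305,0.0336,0],[0,0,0]]
    - [[0.0305,0.0336,0],[0,0,0]]
    - [[0.0305,0.0336,0],[0,0,0]]
    - [[0.0305,0.0336,0],[0,0,0]]
    - [[0,0,0],[0,0,0]]

```text
time_s: 26.85
eef_pos: [443.0, 102.4, 133.0]
ee_rot: [-0.001, -0.707, 0.708, 0.001]
force: [0.2, -0.9, 0.2]
grip_width: 1.006
```

Emit:
play_rows:
  steps:
    - [[0,0,0],[0,0,-0.1837]]
    - [[0,0,0],[0,0,-0.1837]]
    - [[0,0,0],[0,0,-0.1837]]
    - [[0,0,0],[0,0,-0.1837]]
    - [[0,0,0],[0,0,-0.1837]]
    - [[0,0,0],[0,0,-0.1837]]
    - [[0,0,0],[0,0,-0.1837]]
    - [[0,0,0],[0,0,-0.1837]]
    - [[0,0,0],[0,0,-0.1837]]
    - [[0,0,0],[0,0,-0.1837]]
    - [[0,0,0],[0,0,-0.1837]]
    - [[0,0,0],[0,0,-0.1837]]
    - [[0,0,0],[0,0,-0.1837]]
    - [[0,0,0],[0,0,-0.1837]]
    - [[0,0,0],[0,0,0]]
    - [[0,0,0],[0,0,0]]

```text
time_s: 28.45
eef_pos: [445.9, 104.1, 133.4]
ee_rot: [-0.0, 0.975, 0.221, -0.0]
force: [0.2, -0.7, 0.6]
grip_width: 1.002
```

```bash
python3 - <<'E'
from seg import *
look('w13',['marker_center'])
blob('w13',9,446,104,80,bright(75),save='s_mark2')
blob('w13',9,446,104,80,bright(190),save='s_mark3')
E
```

```text
28.45 [445.9 104.1 133.4] [ 9.023e-01  4.311e-01 -8.000e-04]
marker_center [323.9, 235.5] 0.74 [446.3 104.3   9. ]
w13 s_mark2 mAR (450.9, 112.7) 105.2 115.5 ang long 151.1 | ell (448.4, 112.6) 84.5 120.2 | mom (446.6, 114.2)
w13 s_mark3 mAR (437.2, 123.1) 15.2 84.1 ang long 116.2 | ell (436.9, 123.6) 16.0 114.0 | mom (437.0, 123.4)
```

View pics/w13.png

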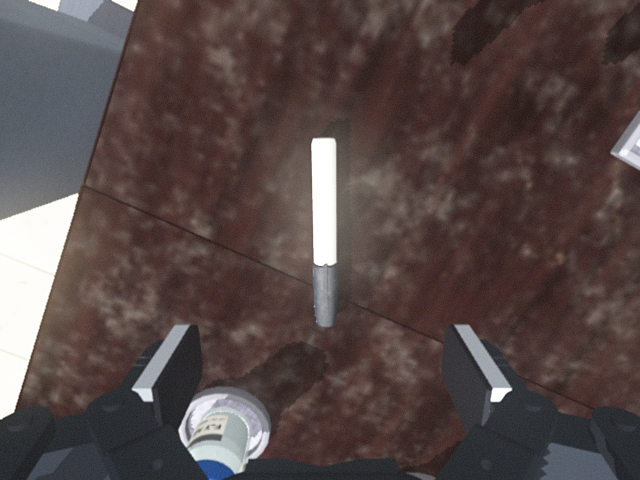

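View pics/s_mark2.png

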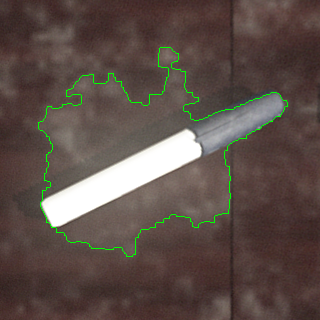

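```bash
python3 - <<'E'
from seg import *
i=pickle.load(open('pics/w13.pkl','rb'))
a=pix2w(i,(324,138.5),9);b=pix2w(i,(324.5,327),9); print(a,b,(a+b)/2,np.linalg.norm(a-b),np.degrees(np.arctan2(*(b-a)[[1,0]]))%180)
E
```

```text
[419.23203905 160.75584727   9.        ] [476.21972715  42.81932154   9.        ] [447.7258831 101.7875844   9.       ] 130.9832840311322 115.79013231348607
```

Emit:
play_rows:
  steps:
    - [[0,0,0.03],[0,0,0]]
    - [[0,0,0.045],[0,0,0]]
    - [[0,0,0.045],[0,0,0]]
    - [[0,0,0.03],[0,0,0]]
    - [[0,0,0.01],[0,0,0]]
    - [[0,0,0.007],[0,0,0]]
    - [[0,0,0],[0,0,0]]
    - [[0,0,0],[0,0,0]]
    - [[0,0,0],[0,0,0]]

```text
time_s: 29.45
eef_pos: [446.5, 103.9, 9.4]
ee_rot: [0.0, 0.975, 0.223, 0.001]
force: [-0.8, 0.5, -0.1]
grip_width: 1.004
```

Go 5 mm lower, then close gently.

Emit:
play_rows:
  steps:
    - [[0,0,0.003],[0,0,0]]
    - [[0,0,0.003],[0,0,0]]
    - [[0,0,0],[0,0,0]]

```text
time_s: 29.75
eef_pos: [445.8, 103.9, 3.8]
ee_rot: [-0.0, 0.975, 0.223, -0.0]
force: [-0.3, 0.1, -0.1]
grip_width: 1.0
```

Emit:
play_rows:
  steps:
    - [[0,0,0],[0,0,0]]
    - [[0,0,0],[0,0,0]]
    - [[0,0,0],[0,0,0]]
    - [[0,0,0],[0,0,0]]
    - [[0,0,0],[0,0,0]]
    - [[0,0,0],[0,0,0]]
    - [[0,0,0],[0,0,0]]
    - [[0,0,0],[0,0,0]]
  grip: 1
  squeeze: 25

```text
time_s: 30.55
eef_pos: [446.1, 103.9, 4.2]
ee_rot: [0.0, 0.975, 0.223, 0.0]
force: [-0.1, -0.1, 3.9]
grip_width: 0.17
```

Emit:
play_rows:
  steps:
    - [[0,0,-0.01],[0,0,0]]
    - [[0,0,-0.02],[0,0,0]]
    - [[0,0,-0.02],[0,0,0]]
    - [[0,0,-0.02],[0,0,0]]
    - [[0,0,-0.01],[0,0,0]]
    - [[0,0,0],[0,0,0]]

```text
time_s: 31.15
eef_pos: [446.4, 103.9, 64.9]
ee_rot: [0.0, 0.975, 0.223, 0.001]
force: [0.6, -0.1, -0.7]
grip_width: 0.165
```

```bash
python3 - <<'E'
from seg import *
look('w14',['marker_center'])
E
```

```text
31.15 [446.4 103.9  64.9] [0.9007 0.4344 0.0016]
marker_center [318.9, 336.3] 0.66 [459.8  70.7   9. ]
```

View pics/w14.png

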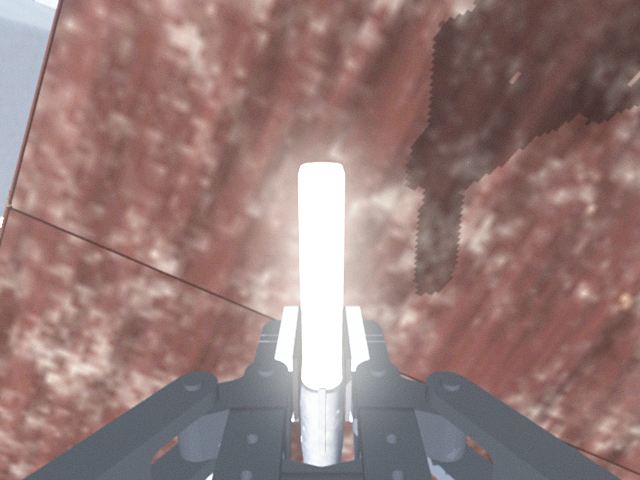

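Emit:
play_rows:
  steps:
    - [[0,0,-0.02],[0,0,0]]
    - [[0,0,-0.04],[0,0,0]]
    - [[0,0,-0.03],[0,0,0]]
    - [[-0.0098,0.0216,0],[0,0,0]]
    - [[-0.0177,0.0388,0],[0,0,0]]
    - [[-0.0236,0.0518,0],[0,0,0]]
    - [[-0.0236,0.0518,0],[0,0,0]]
    - [[-0.0236,0.0518,0],[0,0,0]]
    - [[-0.0236,0.0518,0],[0,0,0]]
    - [[-0.0236,0.0518,0],[0,0,0]]
    - [[-0.0236,0.0518,0],[0,0,0]]
    - [[-0.0177,0.0388,0],[0,0,0]]
    - [[-0.0098,0.0216,0],[0,0,0]]
    - [[0,0,0],[0,0,0.06]]
    - [[0,0,0],[0,0,0]]
    - [[0,0,0],[0,0,0]]

```text
time_s: 32.85
eef_pos: [453.7, -250.9, 131.2]
ee_rot: [-0.0, 0.98, 0.201, -0.0]
force: [-0.1, -0.3, -0.8]
grip_width: 0.167
```

```bash
python3 - <<'E'
from seg import *
look('w15',['long_tray_floor'])
E
```

```text
32.85 [ 453.7 -250.9  131.2] [ 9.195e-01  3.932e-01 -3.000e-04]
```

View pics/w15.png

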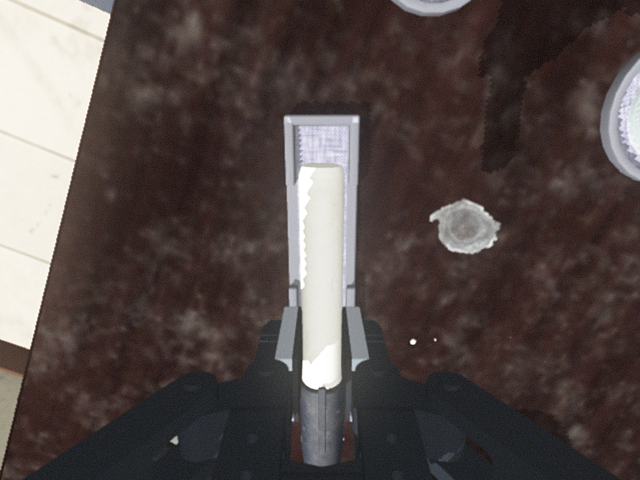

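```bash
python3 - <<'E'
from seg import *
i=pickle.load(open('pics/w15.pkl','rb'))
x=np.array([.9195,.3932]);y=np.array([.3932,-.9195]);t=np.array([453.7,-250.9])
for p in [(285,116),(359,116),(287,184),(357,184),(290,287),(354,287),(322,164)]:
    z=10 if p[0]!=322 else 140
    w=pix2w(i,p,z)[:2]-t; print(p,(w@x).round(1),(w@y).round(1))
E
```

```text
(285, 116) -23.0 -76.0
(359, 116) 21.4 -76.0
(287, 184) -22.9 -35.0
(357, 184) 21.3 -35.0
(290, 287) -22.7 35.8
(354, 287) 21.1 35.8
(322, 164) -0.9 -63.9
```

Emit:
play_rows:
  steps:
    - [[-0.001,0.001,0.02],[0,0,0]]
    - [[0,0,0.04],[0,0,0]]
    - [[0,0,0.04],[0,0,0]]
    - [[0,0,0.03],[0,0,0]]
    - [[0,0,0.015],[0,0,0]]
    - [[0,0,0.01],[0,0,0]]
    - [[0,0,0],[0,0,0]]
    - [[0,0,0],[0,0,0]]
    - [[0,0,0],[0,0,0]]

```text
time_s: 33.85
eef_pos: [453.8, -253.0, 16.2]
ee_rot: [0.001, 0.98, 0.2, 0.001]
force: [-1.7, -1.1, -0.4]
grip_width: 0.166
```

Emit:
play_rows:
  steps:
    - [[0,0,0.004],[0,0,0]]
    - [[0,0,0.003],[0,0,0]]
    - [[0,0,0.002],[0,0,0]]
    - [[0,0,0],[0,0,0]]
    - [[0,0,0],[0,0,0]]

```text
time_s: 34.35
eef_pos: [453.3, -252.7, 8.6]
ee_rot: [0.0, 0.98, 0.2, -0.0]
force: [-0.8, -0.8, -0.8]
grip_width: 0.166
```

Emit:
play_rows:
  steps:
    - [[0,0,0.0007],[0,0,0]]
    - [[0,0,0],[0,0,0]]
    - [[0,0,0],[0,0,0]]

```text
time_s: 34.65
eef_pos: [453.4, -252.8, 8.2]
ee_rot: [0.0, 0.98, 0.2, 0.0]
force: [-0.8, -0.7, 2.7]
grip_width: 0.167
```

Emit:
play_rows:
  steps:
    - [[0,0,0],[0,0,0]]
    - [[0,0,0],[0,0,0]]
    - [[0,0,0],[0,0,0]]
    - [[0,0,0],[0,0,0]]
    - [[0,0,0],[0,0,0]]
    - [[0,0,0],[0,0,0]]
  grip: 0

```text
time_s: 35.25
eef_pos: [453.3, -252.7, 8.0]
ee_rot: [-0.0, 0.98, 0.2, -0.0]
force: [1.1, 0.2, -0.0]
grip_width: 0.999
```

Emit:
play_rows:
  steps:
    - [[0,0,-0.02],[0,0,0]]
    - [[0,0,-0.045],[0,0,0]]
    - [[0,0,-0.045],[0,0,0]]
    - [[0,0,-0.045],[0,0,0]]
    - [[0,0,-0.045],[0,0,0]]
    - [[0,0,-0.045],[0,0,0]]
    - [[0,0,0],[0,0,0]]
    - [[0,0,0],[0,0,0]]

```text
time_s: 36.05
eef_pos: [453.3, -252.7, 191.9]
ee_rot: [0.0, 0.98, 0.2, 0.0]
force: [0.4, 0.6, -0.3]
grip_width: 1.006
```

```bash
python3 - <<'E'
from seg import *
look('w16',['marker_center'])
im=cams.capture('top'); cv2.imwrite('pics/top1.png',cv2.resize(im[180:320,140:540,::-1],(800,280),interpolation=cv2.INTER_CUBIC))
im=cams.capture('side'); cv2.imwrite('pics/side1.png',cv2.resize(im[150:350,200:480,::-1],(800,571),interpolation=cv2.INTER_CUBIC))
E
```

```text
36.05 [ 453.3 -252.7  191.9] [9.202e-01 3.915e-01 3.000e-04]
marker_center [319.8, 213.8] 0.75 [ 451.1 -253.5    9. ]
```

View pics/w16.png

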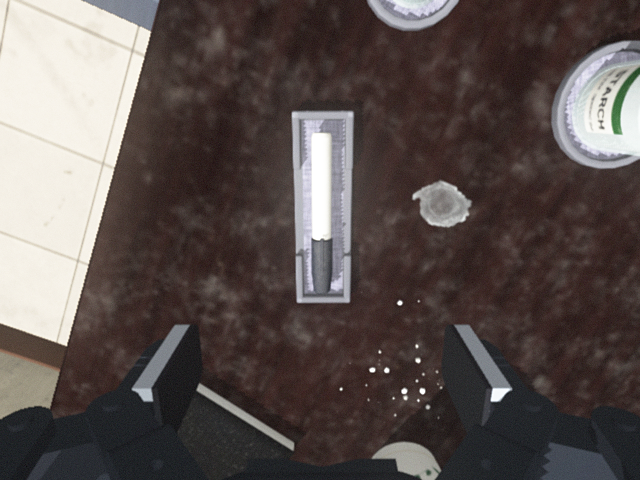

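View pics/top1.png

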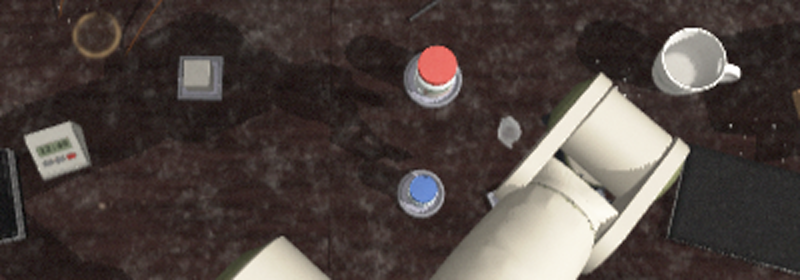

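View pics/side1.png

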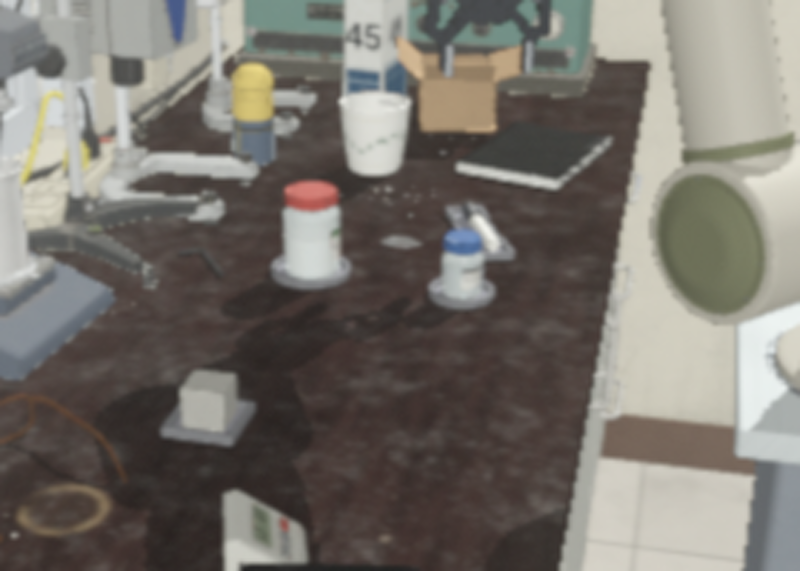

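```bash
python3 - <<'E'
from seg import *
i=pickle.load(open('pics/w16.pkl','rb'))
x=np.array([.9202,.3915]);y=np.array([.3915,-.9202]);t=np.array([453.3,-252.7])
for p,z in [((292,112),10),((354,112),10),((297,302),10),((350,302),10),((320,132),22),((320,132),13),((321,293),13),((321,293),4),((321,293),22),((312,180),13),((331,180),13),((312,260),13),((331,260),13)]:
    w=pix2w(i,p,z)[:2]-t; print(p,z,(w@x).round(1),(w@y).round(1))
im=cv2.imread('pics/w16.png'); cv2.imwrite('pics/w16z.png',cv2.resize(im[100:310,280:370],None,fx=2.8,fy=2.8,interpolation=cv2.INTER_CUBIC))
E
```

```text
(292, 112) 10 -22.7 -77.4
(354, 112) 10 23.0 -77.4
(297, 302) 10 -21.9 76.8
(350, 302) 10 23.3 76.8
(320, 132) 22 -2.1 -63.8
(320, 132) 13 -2.1 -63.3
(321, 293) 13 -1.4 67.0
(321, 293) 4 -1.4 71.2
(321, 293) 22 -1.4 62.9
(312, 180) 13 -8.3 -27.8
(331, 180) 13 6.3 -27.7
(312, 260) 13 -8.7 37.6
(331, 260) 13 6.8 37.6
```

View pics/w16z.png

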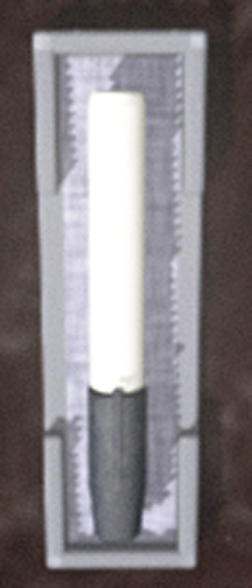

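```bash
python3 - <<'E'
from rig import ctrl
print(ctrl.sense()['time_s'],ctrl.finish_job())
E
```

```text
the job is handed in; nothing more can be done
36.25 None
```

All four things are in their trays, and I handed the job in at 36.3 s of the 96 s allowed. I placed them in the order you listed: large jar, small jar, cube, marker.

**Fit:** I lowered each one slowly and let go only once I felt light contact with the tray floor (about 6 N at most).

**Last pictures:** In the wrist, top and side views, both jars stand upright in their round trays. The cube is flat and square to its tray, and was only turned about the vertical. The marker lies inside the rims with about 7 mm clear at each end. I never moved towards the timer or the mug, and the pictures show both standing where they were. The gripper was open, about 190 mm above the bench and touching nothing.

**Checks that failed or disagreed:**
- The network did not find either jar in the wrist pictures taken after placing them.
- My colour check of the large jar's position failed because its red glare upset the outline.
- I therefore judged both jars by eye, from the pictures and the contact forces.
- Early position readings from the top and side cameras differed from the wrist camera's by up to about 30 mm. I used the wrist measurements, whose sizes mostly matched the given ones to about 1 mm. The long tray and the marker came out up to 3 mm too large.

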